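# Park the spring plunger of a specimen transfer rail and run the carriage out to its stop

### The arm

A 6-joint arm with a two-finger parallel gripper is mounted at the origin on a cart in front of the work surface, level with it; the furniture and walls round the work are solid. World frame = base frame: x ahead of the robot, y to its left, z up, the work surface at z = 0. Lengths are in mm, angles in rad, forces in N, time in s.
With the tool pointing down it reaches from about 350 to 775 mm from the base axis. Payload 7.3 kg.
Tool frame: the origin (TCP) lies midway between the tips of the shut fingers; the grasp point (between the pads) lies 19 mm behind it; x points along the fingers, y is the direction in which the jaws open and shut, and the axes are right-handed (so a half turn about x gives the same grasp; the last joint's range is limited). The gripper opens to 92 mm and grips with 3 to 60 N. Pads are 19 mm wide; open, the fingers measure 130 mm over their backs; the gripper's body (75 mm by 190 mm) begins 47 mm behind the grasp point.
Start: joints at [-1.483, 0.342, 1.524, -0, 1.275, -0.146], TCP at [121.651, -510.731, 226.741] pointing down, gripper open.
Joint ranges: [-2.53, 2.53], [-0.77, 2.02], [0.04, 2.7], [-1, 4.14], [0.28, 2.66], [-3.11, 3.11]. Speed limits (rad/s): [2.57, 2.57, 3.14, 3.14, 3.14, 3.14].

### API

Orientations are given as [roll, pitch, yaw] about the fixed x, y, z axes, in that order (R = Rz(yaw) Ry(pitch) Rx(roll)).
In Python, from plant import get_obs, capture, close_job gives the robot as it stands. The module is installed in compiled form; this text tells all that it offers.
- The arm moves only by the tool send_rows, never from a script. Its argument "moves" is a list of rows, each a list of 4 numbers: the shift along the tool's x, y, z in mm, then the turn about the tool's x in degrees. In form: [[tx, ty, tz, yaw], ...]. A call has 1 to 8 rows; each row shifts and turns the commanded pose from where the row before left it, along the tool's axes as they then stand; what a row does not reach is not made up. A row lasts 1/8 s, in which the tool goes at most 62.5 mm and 10.7 degrees, less where a joint would pass 70% of its speed; a pose out of reach is approached as far as the arm can. A call with a gripper value outside its range is refused whole. "hand" is the opening, from 0 (shut) to 1 (fully open), set as the call begins (left out, the last holds). The fingers move at their own pace and stop on an object; the grip force is fixed at half the most. Time passes only in rows, so rows that do not move let the fingers close. It gives the time, the measured TCP pose, the force and the opening at its end, in the units of the state.
- get_obs(): the state, without advancing time (a new reading comes with each control period).
- capture(name): name is "scene" or "top" or "wrist"; returns a dict with "image" (420x560x3 uint8, red, green, blue), "K" (3x3 intrinsics, pixels), "position" and "attitude" of the camera in the world; the wrist camera has in their place "mount" (4x4, takes a point from camera to tool coordinates, whose origin is the TCP and whose axes are the tool frame's). Camera axes: x right, y down, z forward; pixel columns grow to the right and rows downward; lengths in mm; the calibration is good to about 2 mm. A picture is of the moment at which its call begins: read the wrist's pose just before it. There is no depth.
- close_job(): hands the job in, once; it reports no verdict.
The state is a dict: "time": time; "joint_positions": joint angles; "dq": joint speeds; "tau": joint torques, N m; "tool_pos": TCP position; "tcp_rot": TCP orientation; "contact_force": force on the tool from outside, world axes, zero at the start; "moment": the same for the moment, N m; "grip_width": finger opening in mm.
Only numpy, scipy, OpenCV 4.12 (cv2) and the standard library are available. Lean on these libraries where they do the work, as an engineer would, in place of code of your own. Each camera call takes 0.05 s, during which the arm holds its last target. There are 200 camera calls.

### The job

The specimen carriage on the small transfer rail is locked by the spring plunger with the black T-shaped knob. Pull the knob up just until it has come to its end, twist it a quarter turn either way and let it down into its rest notch so that it stays up by itself; then slide the carriage by its upright black grip, gently, all the way out until it bears against the rubber-faced stop, and let go. Do not wrench the plunger or ram the stop, and leave the vials and the loose specimen puck behind the rail where they stand.

Things in the scene. Friction and masses are not known exactly. Their poses are not given: they have to be found in the camera images.
- fixture: Transfer rail fixed to the table: aluminium base 80 x 290 x 12 mm (x, y, z), two low steel guide strips and, at its -y end, a bridge 80 x 36 mm, top 48 mm above the table, that carries the spring plunger. Origin: centre of the underside, on the table; the carriage runs along y, z is up. More than 25 N between plunger and rail (hauling on its end stop, twisting against its teeth) damages it.
- plunger_axis (a point): Foot of the upright plunger axis on the bridge's top, 48 mm above the table. The steel barrel here (31 mm across) has a crown of four teeth, deep slots along fixture x and 3 mm deep rest notches along fixture y. It is screwed in to a height that varies, unmeasured: the cross pin clears the teeth at a lift of 9 to 18 mm, and an inner end stop ends the pull 2 mm above that.
- knob: Black T knob: bar 44 (its x) x 14 (its y) x 20 mm high on a thin shaft; a 29 mm cross pin, 4.4 mm thick, parallel to the bar, 31 mm below its centre, starts in the deep slots. Origin: bar's centre, on the axis, 92 mm above the table when down, bar along fixture x. Lifts and turns about z. At 70 to 110 degrees either way the pin drops into the rest notches. Crown: at most to 5 mm below the bar.
- plunger (a joint): Lift of the knob and its locking tip in m: 0 = down, locking the carriage; grows upward. Above 0.005 the tip is out of the carriage. Parked in the rest notch it reads 0.006 to 0.015, 3 mm below the lift that clears the teeth. Spring pulls down with about 6.5 N off the seat, 0.25 N more per mm (up to 11.5 N at the end stop).
- carriage (a joint): Travel of the carriage along the fixture's +y in m: 0 = where it is locked; the stop lies at 0.040 to 0.070. It slides with about 2 N of friction and stays where it is left.
- carriage_grip (a point): Where to take the carriage's upright black grip, a fin 12 (fixture x) x 24 (fixture y) mm that stands from 28 to 68 mm above the table; the point lies on its axis, 56 mm above the table and 12 mm below the fin's top. It moves with the carriage. A specimen puck 30 mm wide and 17 mm high is fixed on the carriage, its centre 37 mm in +y from here.
- carriage_nose (a point): Middle of the carriage's flat leading face (+y end), 50 x 16 mm, 21 mm above the table.
- stop: The end stop, a dark steel block 56 x 18 x 20 mm with a 4 mm rubber face and a round clamp screw, fixed near the +y end of the rail at a place that differs from rail to rail. Origin: foot of the rubber face, on top of the base (12 mm above the table); axes as the fixture's; the rubber face looks to -y. More than 30 N on it counts as rammed.
- vial_a: Loose glass vial with cap, 23 mm across, 58 mm high, standing behind the rail. Origin: centre of its foot.
- vial_b: Loose glass vial with cap, 23 mm across, 58 mm high, standing behind the rail. Origin: centre of its foot.
- loose_puck: Loose round specimen puck, 30 mm across, 18 mm high, lying on the table behind the rail. Origin: centre of its underside.

How it is judged:
By the outcome, as a careful person would: the job done as asked, in the order asked, and still so for the second after the job is handed in, with the robot touching nothing.
It also fails if it takes over 72 s, if anything falls off the work surface, if the arm or the gripper's body presses on something with over 40 N, if the wrist force passes 120 N, or if a joint passes its speed limit or range.

## Working session

There is one attempt and no reset: what is moved stays moved. The work goes in short steps, Python scripts to look and compute and a tool call to move; the robot and the scene stay as the last step left them, time stands still between calls to the robot, and variables do not carry over. Pictures are saved under pics/ and viewed, about 8 in all and at most 12, crops included, and the job is handed in when it is done.

Besides the shell and the picture viewer there is one more tool, called after "Request:" as a command line: name --pt "numbers of a row" for each row, then --argument value for the rest. send_rows: Moves the arm, as the interface text tells. Its arguments: {"type":"object","properties":{"moves":{"type":"array","items":{"type":"array","items":{"type":"number"}}},"hand":{"type":"number"}},"required":["moves"]}

```bash
mkdir -p pics
cat > h.py <<'E'
import numpy as np, cv2
from plant import get_obs, capture, close_job
from scipy.spatial.transform import Rotation as R
def snap(n,f):
    c=capture(n); cv2.imwrite('pics/'+f+'.png',c['image'][:,:,::-1]); np.save('pics/'+f+'.npy',c,allow_pickle=True); return c
def load(f): return np.load('pics/'+f+'.npy',allow_pickle=True).item()
def cam(c,obs=None):
    if 'mount' in c:
        T=np.eye(4);T[:3,:3]=R.from_euler('xyz',obs['tcp_rot']).as_matrix();T[:3,3]=obs['tool_pos'];T=T@np.array(c['mount']);return T[:3,:3],T[:3,3]
    a=np.array(c['attitude'],float)
    M=a if a.shape==(3,3) else R.from_euler('xyz',a).as_matrix()
    return M,np.array(c['position'],float)
def ray(c,uv,z,obs=None):
    M,p=cam(c,obs); d=M@np.linalg.inv(c['K'])@[uv[0],uv[1],1]; return p+d*(z-p[2])/d[2]
def proj(c,P,obs=None):
    M,p=cam(c,obs); q=np.array(c['K'])@M.T@(np.array(P,float)-p); return q[:2]/q[2]
E
python3 - <<'E'
from h import *
print(get_obs())
a=snap('scene','s0');b=snap('top','t0')
for c in(a,b):print(c['position'],c['attitude'],c['K'])
cv2.imwrite('pics/st.png',np.vstack([a['image'],b['image']])[:,:,::-1][:, :])
E
```

```text
{'time': 0.0, 'joint_positions': array([-1.48295898e+00,  3.42752429e-01,  1.52501455e+00, -2.42119346e-06,
        1.27540075e+00, -1.45980037e-01]), 'dq': array([-3.14114992e-04, -4.15992472e-04, -3.88874477e-05, -1.65408235e-03,
        1.68305533e-03,  7.79535173e-05]), 'tau': array([-1.67695100e-03, -4.31242025e+01, -2.44223410e+01,  7.15413317e-02,
        5.57461591e-02, -1.24529652e-04]), 'tool_pos': array([ 121.6336995 , -510.29694825,  226.03040945]), 'tcp_rot': array([-1.71530646,  1.56922125,  1.66010428]), 'contact_force': array([-0.05494713,  0.85875351, -0.15965247]), 'moment': array([ 0.03870433, -0.02534636, -0.02704908]), 'grip_width': 91.66030657294992}
[-155.09442056  535.73032281  489.98268546] [-1.98661973  0.01978259 -2.20657016] [[533.09368489   0.         271.68649658]
 [  0.         533.09368489 205.95195903]
 [  0.           0.           1.        ]]
[524.64211787  -3.49623651 938.40671314] [-3.10863168  0.00369537 -1.58425864] [[385.51312745   0.         274.80842783]
 [  0.         385.51312745 213.161205  ]
 [  0.           0.           1.        ]]
```

View pics/t0.png

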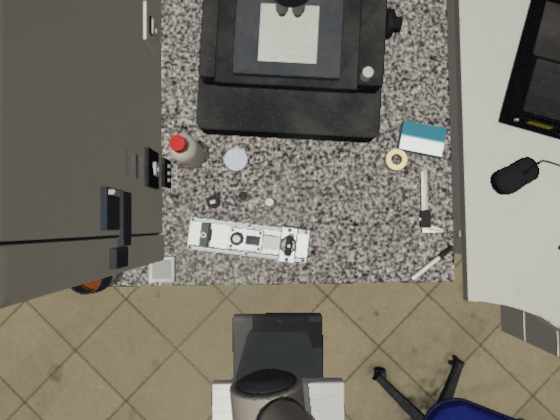

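View pics/s0.png

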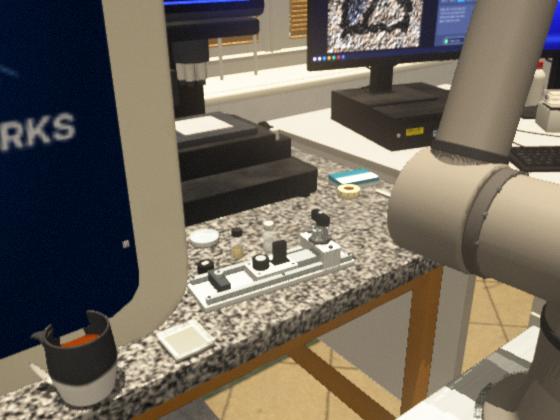

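The top view shows the rail from about (188,235) at its +y end to (308,245), with the knob near (288,243). The vials and loose puck are at (213,201), (243,196) and (269,202). I'll enlarge this area next.

Run:
```python
from h import *
b=load('t0');s=load('s0')
A=cv2.resize(b['image'][185:270,180:320],(784,476),interpolation=cv2.INTER_CUBIC)
cv2.imwrite('pics/c1.png',A[:,:,::-1])
for uv,z in(((188,235),12),((308,245),12),((288,243),92),((213,201),10),((243,196),58),((269,202),58)):print(uv,ray(b,uv,z).round())
```

```text
(188, 235) [506. 209.  12.]
(308, 245) [478. -79.  12.]
(288, 243) [487. -29.  92.]
(213, 201) [587. 148.  10.]
(243, 196) [594.  72.  58.]
(269, 202) [579.  12.  58.]
```

View pics/c1.png

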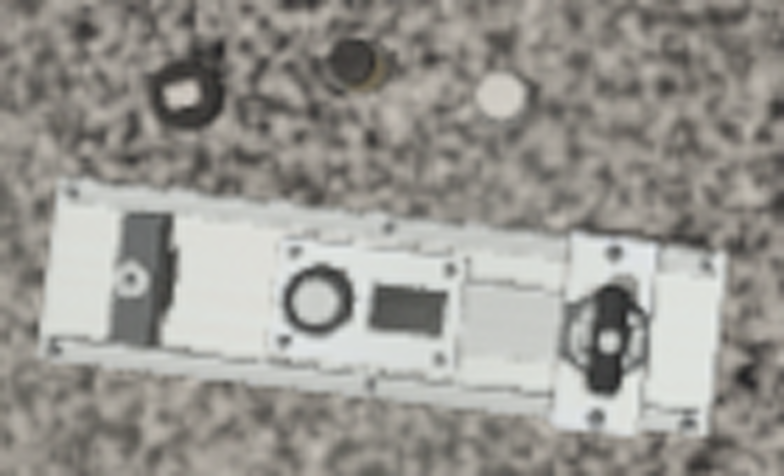

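The enlarged crop shows the rail corners at (62,182), (725,252), (710,435) and (42,355). The knob bar is at about (608,338), the fin top at (408,310), the stop face at (172,285) and the carriage nose at (277,297).

Run:
```python
from h import *
b=load('t0')
f=lambda u,v,z:ray(b,(180+(u+.5)/5.6-.5,185+(v+.5)/5.6-.5),z)
C=[f(*p,12) for p in((62,182),(725,252),(710,435),(42,355))]
print([c.round(1) for c in C]); 
d=(C[0]+C[3]-C[1]-C[2])/2; print('len',np.linalg.norm(d),'wid',np.linalg.norm(C[0]-C[3]),np.linalg.norm(C[1]-C[2]))
th=np.arctan2(-d[0],d[1]); print('yaw deg',np.degrees(th)); c=sum(C)/4
for n,p in dict(bar=(608,338,102),hub=(606,338,102),barT=(614,292,102),barB=(602,388,102),fin=(408,310,68),stop=(172,285,32),nose=(277,297,28),vialb=(355,62,58),viala=(500,95,58),puck=(185,95,18)).items():
  w=f(*p); l=R.from_euler('z',-th).apply(w-c); print(n,w.round(1),'rail',l.round(1))
o=get_obs(); print(R.from_euler('xyz',o['tcp_rot']).as_matrix().round(3))
print('mount',capture('wrist')['mount'])
```

```text
[array([548.5, 202. ,  12. ]), array([514.7, -82.1,  12. ]), array([436.6, -74.5,  12. ]), array([474.5, 211.1,  12. ])]
len 287.1106538776257 wid 74.56911049803455 78.43353281041884
yaw deg -7.178934929686115
bar [483.  -28.8 102. ] rail [  1.1 -93.5  90. ]
hub [483. -28. 102.] rail [  1.1 -92.7  90. ]
barT [500.8 -31.3 102. ] rail [ 19.  -93.8  90. ]
barB [463.8 -26.2 102. ] rail [-18.3 -93.3  90. ]
fin [493.7  50.6  68. ] rail [  1.8 -13.5  56. ]
stop [504.2 151.7  32. ] rail [-0.4 88.2 20. ]
nose [498.4 108.2  28. ] rail [-0.7 44.3 16. ]
vialb [594.8  71.7  58. ] rail [99.5 20.1 46. ]
viala [580.5  12.6  58. ] rail [ 92.6 -40.3  46. ]
puck [584.8 147.9  18. ] rail [80.1 94.5  6. ]
[[-0.     0.232 -0.973]
 [ 0.001 -0.973 -0.232]
 [-1.    -0.001 -0.   ]]
mount [[ 3.87194590e-04 -3.03826661e-01  9.52727249e-01 -1.59121425e+02]
 [ 9.99999776e-01  6.37906817e-04 -2.02976671e-04  3.48859872e-01]
 [-5.46081482e-04  9.52727114e-01  3.03826840e-01 -8.14741561e+01]
 [ 0.00000000e+00  0.00000000e+00  0.00000000e+00  1.00000000e+00]]
```

Request:
send_rows --pt "0 0 0 10.3" --pt "0 0 0 10.3" --pt "0 -37.3 -21.3 0" --pt "0 -37.3 -21.3 0" --pt "0 -37.3 -21.3 0" --pt "0 -37.3 -21.3 0" --pt "0 -37.3 -21.3 0" --pt "0 -37.3 -21.3 0"

```text
time: 1.15
tool_pos: [277.1, -303.5, 226.6]
tcp_rot: [-2.011, 1.571, 1.004]
contact_force: [0.0, 0.1, -0.2]
grip_width: 91.9
```

Request:
send_rows --pt "0 -37.3 -21.3 0" --pt "0 -37.3 -21.3 0" --pt "0 -37.3 -21.3 0" --pt "0 -37.3 -21.3 0" --pt "10 -37.3 -21.3 0" --pt "20 -37.3 -21.3 0" --pt "20 -37.3 -21.3 0" --pt "15 -37.3 -21.3 0"

```text
time: 2.15
tool_pos: [483.4, -28.7, 160.7]
tcp_rot: [0.064, 1.57, 3.08]
contact_force: [-0.2, 0.0, 0.9]
grip_width: 91.8
```

Request:
send_rows --pt "0 0 0 0" --pt "0 0 0 0"

```text
time: 2.4
tool_pos: [482.6, -30.2, 161.6]
tcp_rot: [0.493, 1.57, -2.774]
contact_force: [-0.4, -0.4, 0.2]
grip_width: 92.1
```

Run:
```python
from h import *
o=get_obs(); c=snap('wrist','w1'); np.save('pics/w1o.npy',o,allow_pickle=True)
print(o['tool_pos'],o['contact_force'],o['joint_positions'].round(2)); print(R.from_euler('xyz',o['tcp_rot']).as_matrix().round(3))
for P in((483,-28.5,102),(493.7,50.6,68)):print(proj(c,P,o))
```

```text
[482.6456097  -30.24473566 161.62008943] [-0.41983439 -0.44123449  0.19417331] [-0.22  0.33  1.73 -0.    1.08  1.48]
[[-0.001 -0.125 -0.992]
 [-0.    -0.992  0.125]
 [-1.     0.     0.001]]
[274.50596366 225.32000958]
[169.28382466 208.611412  ]
```

View pics/w1.png

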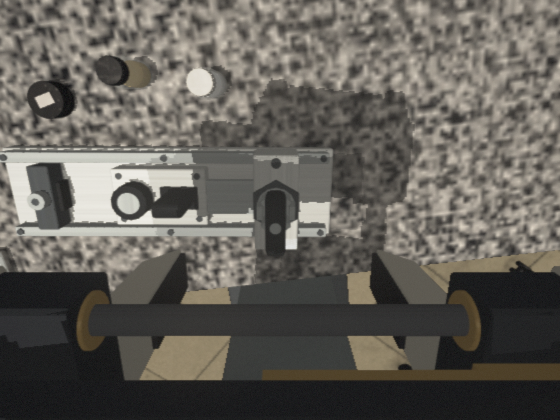

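The wrist view shows the bar from about (276,190) to (275,252) with a cap dot near (275,229). That is close to the predicted (274.5,225), so I'll enlarge for the centre.

Run:
```python
from h import *
c=load('w1');A=c['image'][140:270,90:340].astype(float)
A=(255*(A/255)**.6).astype('uint8')
cv2.imwrite('pics/c2.png',cv2.resize(A,(800,416),interpolation=cv2.INTER_CUBIC)[:,:,::-1])
```

```text
(no output)
```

View pics/c2.png

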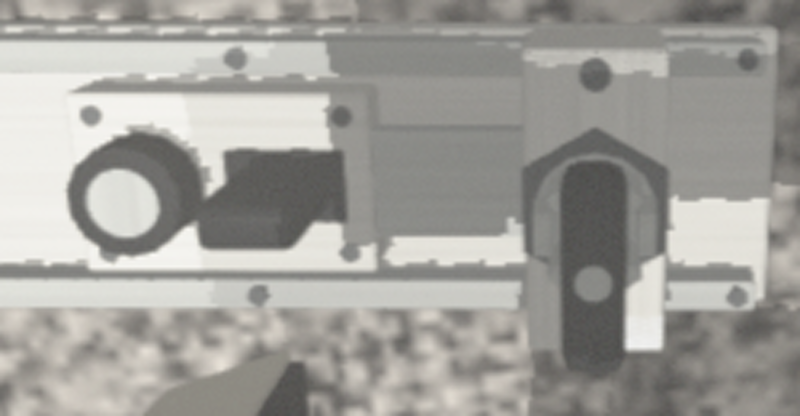

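In the crop, the hub dot is at (593,284), the bar's near end at about (593,370) and the fin's top face centre at about (240,228). The bar is vertical in the image, so the jaws are aligned with it.

Run:
```python
from h import *
c=load('w1');o=np.load('pics/w1o.npy',allow_pickle=True).item()
g=lambda u,v:(90+(u+.5)/3.2-.5,140+(v+.5)/3.2-.5)
Rm=R.from_euler('xyz',o['tcp_rot']).as_matrix()
for n,u,v,z in(('hub',593,284,102),('near',593,370,102),('fin',240,228,68),('hole1',595,75,48)):
  w=ray(c,g(u,v),z,o);print(n,w.round(1),'tool',(Rm.T@(w-o['tool_pos'])).round(1))
```

```text
hub [480.8 -28.5 102. ] tool [59.6 -1.5  2. ]
near [461.3 -26.  102. ] tool [59.6 -1.5 21.6]
fin [492.3  54.5  68. ] tool [ 93.6 -85.3   0.9]
hole1 [514.5 -32.9  48. ] tool [113.6  -1.4 -32. ]
```

Request:
send_rows --pt "20 -0.7 0.4 0" --pt "20 -0.8 0.3 0" --pt "20 0 0 0" --pt "10 0 0 0" --pt "6 0 0 0" --pt "4.5 0 0 0" --pt "0 0 0 0" --pt "0 0 0 0"

```text
time: 3.45
tool_pos: [482.7, -28.5, 81.6]
tcp_rot: [2.957, 1.57, -0.31]
contact_force: [-0.1, -0.1, -0.0]
grip_width: 92.0
```

Request:
send_rows --pt "0 0 0 0" --pt "0 0 0 0" --pt "0 0 0 0" --pt "0 0 0 0" --pt "0 0 0 0" --pt "0 0 0 0" --pt "0 0 0 0" --pt "0 0 0 0" --hand 0

```text
time: 4.45
tool_pos: [482.5, -28.5, 81.2]
tcp_rot: [1.739, 1.571, -1.528]
contact_force: [0.8, 0.1, -0.0]
grip_width: 16.9
```

Request:
send_rows --pt "0 0 0 0" --pt "0 0 0 0" --pt "0 0 0 0"

```text
time: 4.82
tool_pos: [482.5, -28.1, 81.2]
tcp_rot: [-1.635, 1.57, 1.38]
contact_force: [1.4, 4.2, -0.3]
grip_width: 13.7
```

Request:
send_rows --pt "-1 0 0 0" --pt "-1 0 0 0" --pt "-1 0 0 0" --pt "-1 0 0 0" --pt "0 0 0 0"

```text
time: 5.45
tool_pos: [482.5, -28.1, 84.6]
tcp_rot: [-0.966, 1.57, 2.05]
contact_force: [2.9, 4.1, -6.0]
grip_width: 13.9
```

Request:
send_rows --pt "-1 -0.4 0 0" --pt "-1 0 -0.2 0" --pt "-1 0 0 0" --pt "0 0 0 0"

```text
time: 5.95
tool_pos: [482.5, -28.1, 88.1]
tcp_rot: [0.114, 1.57, 3.13]
contact_force: [2.5, 2.9, -8.4]
grip_width: 13.6
```

Request:
send_rows --pt "-1 0 0 0" --pt "-1 0 0 0" --pt "0 0 0 0"

```text
time: 6.32
tool_pos: [482.5, -28.1, 90.2]
tcp_rot: [0.187, 1.57, -3.081]
contact_force: [0.6, 3.3, -8.6]
grip_width: 13.7
```

Request:
send_rows --pt "-1 -0.3 0 0" --pt "-0.5 0 0 0" --pt "0 0 0 0"

```text
time: 6.7
tool_pos: [482.5, -28.1, 91.7]
tcp_rot: [0.804, 1.57, -2.464]
contact_force: [-0.3, -0.1, -8.5]
grip_width: 13.8
```

Request:
send_rows --pt "-0.5 0 0 0" --pt "-0.5 0 0 0" --pt "0 0 0 0"

```text
time: 7.08
tool_pos: [482.5, -28.0, 92.7]
tcp_rot: [0.737, 1.57, -2.53]
contact_force: [-0.8, -2.3, -8.9]
grip_width: 13.7
```

Request:
send_rows --pt "-0.5 0.1 0 0" --pt "-0.5 0 0 0" --pt "0 0 0 0"

```text
time: 7.45
tool_pos: [482.6, -28.0, 93.7]
tcp_rot: [0.578, 1.57, -2.69]
contact_force: [-1.5, -2.3, -10.3]
grip_width: 13.8
```

Request:
send_rows --pt "-0.5 0 0 0" --pt "-0.5 0 0 0" --pt "0 0 0 0"

```text
time: 7.82
tool_pos: [482.6, -28.0, 94.7]
tcp_rot: [0.611, 1.57, -2.657]
contact_force: [-3.3, -3.6, -9.2]
grip_width: 13.3
```

Request:
send_rows --pt "-0.5 0.2 0.2 0" --pt "-0.5 0 0 0" --pt "0 0 0 0"

```text
time: 8.2
tool_pos: [482.5, -28.0, 95.7]
tcp_rot: [-2.75, 1.571, 0.266]
contact_force: [-1.3, -2.0, -9.4]
grip_width: 13.9
```

Request:
send_rows --pt "-0.5 0 0 0" --pt "-0.5 0 0 0" --pt "0 0 0 0"

```text
time: 8.57
tool_pos: [482.5, -28.0, 96.7]
tcp_rot: [-2.081, 1.571, 0.935]
contact_force: [-1.7, -1.8, -10.4]
grip_width: 13.6
```

Request:
send_rows --pt "-0.5 0.1 0.1 0" --pt "-0.5 0 0 0" --pt "0 0 0 0"

```text
time: 8.95
tool_pos: [482.5, -28.0, 97.8]
tcp_rot: [-2.675, 1.57, 0.341]
contact_force: [-0.2, -0.6, -10.7]
grip_width: 13.7
```

Request:
send_rows --pt "-0.5 0 0 0" --pt "0 0 0 0"

```text
time: 9.2
tool_pos: [482.5, -28.1, 98.2]
tcp_rot: [-2.59, 1.571, 0.426]
contact_force: [-0.6, 0.5, -10.6]
grip_width: 13.6
```

Request:
send_rows --pt "-0.5 0 0 0" --pt "0 0 0 0"

```text
time: 9.45
tool_pos: [482.5, -28.1, 98.4]
tcp_rot: [-1.453, 1.571, 1.563]
contact_force: [2.1, 0.0, -16.2]
grip_width: 13.8
```

The force has jumped to 16 N at a lift of about 17 mm, so that's the end stop. I'll ease off about 1 mm and twist.

Request:
send_rows --pt "0.6 0 0 0" --pt "0.5 0 0 0" --pt "0 0 0 0"

```text
time: 9.82
tool_pos: [482.5, -28.1, 97.8]
tcp_rot: [-2.963, 1.57, 0.053]
contact_force: [0.1, 1.6, -11.0]
grip_width: 13.7
```

Request:
send_rows --pt "0 0 0 -4" --pt "0 0 0 -5" --pt "0 0 0 -5" --pt "0 0 0 0"

```text
time: 10.32
tool_pos: [482.5, -28.1, 97.7]
tcp_rot: [3.035, 1.571, 0.011]
contact_force: [1.3, 1.6, -10.7]
grip_width: 13.9
```

```bash
cat > st.py <<'E'
from h import *
o=get_obs();M=R.from_euler('xyz',o['tcp_rot']).as_matrix()
print(o['tool_pos'].round(1),o['contact_force'].round(1),o['moment'].round(2),'tooly yaw',np.degrees(np.arctan2(M[1,1],M[0,1])).round(1),o['joint_positions'].round(2),'F tool',(M.T@o['contact_force']).round(1))
E
python3 st.py
```

```text
[482.5 -28.1  97.7] [  1.3   1.6 -10.7] [ 0.39 -0.07 -0.03] tooly yaw -83.2 [-0.22  0.42  1.81  0.    0.91  1.24] F tool [10.7 -1.4 -1.4]
```

Request:
send_rows --pt "0 0 0 -6" --pt "0 0 0 -6" --pt "0 0 0 -6" --pt "0 0 0 -6" --pt "0 0 0 -6" --pt "0 0 0 0"

```text
time: 11.08
tool_pos: [482.5, -28.1, 97.7]
tcp_rot: [2.672, 1.57, 0.17]
contact_force: [0.7, 2.5, -10.1]
grip_width: 13.8
```

Request:
send_rows --pt "0 0 0 -6" --pt "0 0 0 -6" --pt "0 0 0 -6" --pt "0 0 0 -6" --pt "0 0 0 0"

```text
time: 11.7
tool_pos: [482.5, -28.1, 97.6]
tcp_rot: [2.308, 1.571, 0.224]
contact_force: [1.2, 1.4, -10.9]
grip_width: 13.7
```

Request:
send_rows --pt "0 0 0 -6" --pt "0 0 0 -6" --pt "0 0 0 -6" --pt "0 0 0 -4" --pt "0 0 0 0" --pt "0 0 0 0"

```text
time: 12.45
tool_pos: [482.5, -28.1, 97.6]
tcp_rot: [1.833, 1.571, 0.133]
contact_force: [1.1, 3.5, -10.2]
grip_width: 13.8
```

```bash
python3 st.py
```

```text
[482.5 -28.1  97.6] [  1.1   3.5 -10.2] [ 0.55 -0.36 -0.03] tooly yaw -7.4 [-0.22  0.42  1.81  0.    0.91 -0.09] F tool [10.2  0.6 -3.6]
```

Request:
send_rows --pt "0.7 0 0 0" --pt "0.7 0 0 0" --pt "0.7 0 0 0" --pt "0.6 0 0 0" --pt "0.5 0 0 0" --pt "0 0 0 0"

```text
time: 13.2
tool_pos: [482.5, -28.1, 94.4]
tcp_rot: [1.68, 1.571, -0.016]
contact_force: [2.2, 4.2, -9.2]
grip_width: 13.9
```

Request:
send_rows --pt "0.5 0 0 0" --pt "0.5 0 0 0" --pt "0 0 0 0"

```text
time: 13.58
tool_pos: [482.5, -28.1, 93.4]
tcp_rot: [1.781, 1.571, 0.084]
contact_force: [1.8, 4.6, -9.5]
grip_width: 13.6
```

Request:
send_rows --pt "0.4 0 0 0" --pt "0.3 0 0 0" --pt "0 0 0 0"

```text
time: 13.95
tool_pos: [482.5, -28.1, 93.0]
tcp_rot: [1.521, 1.57, -0.176]
contact_force: [0.2, 5.2, -5.1]
grip_width: 14.1
```

Request:
send_rows --pt "0.3 0 0 0" --pt "0.2 0 0 0" --pt "0 0 0 0"

```text
time: 14.32
tool_pos: [482.6, -28.1, 92.9]
tcp_rot: [1.477, 1.57, -0.22]
contact_force: [-0.3, 5.7, -2.4]
grip_width: 14.0
```

Request:
send_rows --pt "0.2 0 -0.5 0" --pt "0.1 0 -0.4 0" --pt "0 0 0 0"

```text
time: 14.7
tool_pos: [482.6, -28.0, 92.7]
tcp_rot: [0.493, 1.569, -1.204]
contact_force: [-4.3, -2.2, 6.4]
grip_width: 13.8
```

Request:
send_rows --pt "0 0 0 0" --pt "0 0 0 0" --pt "0 0 0 0" --pt "0 0 0 0" --pt "0 0 0 0" --pt "0 0 0 0" --hand 0.5

```text
time: 15.45
tool_pos: [482.6, -27.3, 91.9]
tcp_rot: [0.295, 1.571, -1.401]
contact_force: [-0.5, -0.1, -0.5]
grip_width: 45.7
```

Request:
send_rows --pt "-10 0 0 0" --pt "-20 0 0 0" --pt "-20 0 0 0" --pt "-20 0 0 0" --pt "0 0 0 0" --pt "0 0 0 0"

```text
time: 16.2
tool_pos: [482.2, -27.2, 161.5]
tcp_rot: [-1.402, 1.57, -3.098]
contact_force: [-0.6, -0.1, -0.1]
grip_width: 45.6
```

```bash
python3 st.py
python3 - <<'E'
from h import *
o=get_obs(); c=snap('wrist','w2'); np.save('pics/w2o.npy',o,allow_pickle=True)
for P in((482.5,-28.1,114),(493,52.5,68)):print(proj(c,P,o))
E
```

```text
[482.2 -27.2 161.5] [-0.6 -0.1 -0.1] [-0.01 -0.1   0.02] tooly yaw -7.2 [-0.22  0.33  1.73 -0.    1.07 -0.09] F tool [ 0.1 -0.6  0.1]
[280.26235412 233.95334036]
[280.75457617  98.86939084]
```

View pics/w2.png

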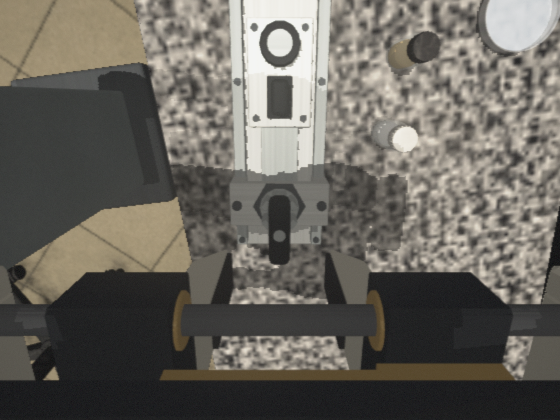

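The knob now lies along the rail, with its hub at (279,236) against a predicted (280,234), so it's parked up. The fin's top is at (279.5,97), centred between the fingers, so I'll move over it and down.

Request:
send_rows --pt "0 0 -20 0" --pt "0 0 -30 0" --pt "0 0 -31 0" --pt "20 0 0 0" --pt "30 0 0 0" --pt "25 0 0 0" --pt "0 0 0 0"

```text
time: 17.12
tool_pos: [490.9, 53.1, 84.7]
tcp_rot: [-1.474, 1.565, 3.113]
contact_force: [-0.5, -0.5, 0.6]
grip_width: 45.8
```

Request:
send_rows --pt "10 0 0 0" --pt "10 0 0 0" --pt "10 0 0 0" --pt "10 0 0 0" --pt "6 0 0 0" --pt "0 0 0 0" --pt "0 0 0 0"

```text
time: 18.0
tool_pos: [492.9, 53.1, 41.1]
tcp_rot: [1.541, 1.57, -0.156]
contact_force: [0.1, -0.5, -0.6]
grip_width: 45.6
```

Request:
send_rows --pt "0 0 0 0" --pt "0 0 0 0" --pt "0 0 0 0" --pt "0 0 0 0" --pt "0 0 0 0" --pt "0 0 0 0" --pt "0 0 0 0" --pt "0 0 0 0" --hand 0

```text
time: 19.0
tool_pos: [493.0, 53.0, 41.0]
tcp_rot: [1.519, 1.57, -0.177]
contact_force: [2.2, -1.0, -1.2]
grip_width: 11.6
```

```bash
python3 st.py
```

```text
[493.  53.  41.] [ 2.2 -1.  -1.2] [-0.09 -0.47 -0.08] tooly yaw -7.2 [-0.05  0.53  1.83 -0.    0.78  0.08] F tool [1.2 2.4 0.7]
```

Request:
send_rows --pt "0 0 -1 0" --pt "0 0 -2 0" --pt "0 0 -2 0" --pt "0 0 -2 0" --pt "0 0 -2 0" --pt "0 0 -2 0"

```text
time: 19.75
tool_pos: [494.4, 64.1, 41.0]
tcp_rot: [1.496, 1.57, -0.201]
contact_force: [3.7, -2.9, -0.2]
grip_width: 11.8
```

```bash
python3 st.py
```

```text
[494.4  64.1  41. ] [ 3.7 -2.9 -0.2] [-0.5  -0.77 -0.12] tooly yaw -7.2 [-0.02  0.53  1.82 -0.    0.79  0.1 ] F tool [0.2 4.1 2.4]
```

Request:
send_rows --pt "0 0.3 -2 0" --pt "0 0 -2 0" --pt "0 0 -2 0" --pt "0 0 -2 0" --pt "0 0 -2 0" --pt "0 0 -2 0" --pt "0 0 -2 0" --pt "0 0 -2 0"

```text
time: 20.75
tool_pos: [496.5, 79.9, 41.0]
tcp_rot: [1.326, 1.571, -0.37]
contact_force: [4.1, -2.1, 2.3]
grip_width: 11.6
```

Request:
send_rows --pt "0 0 -2 0" --pt "0 0 -2 0" --pt "0 0 -2 0" --pt "0 0 -1 0" --pt "0 0 -1 0" --pt "0 0 0 0"

```text
time: 21.5
tool_pos: [497.5, 87.9, 41.0]
tcp_rot: [1.994, 1.57, 0.298]
contact_force: [4.6, -0.6, 2.6]
grip_width: 11.7
```

```bash
python3 st.py
```

```text
[497.5  87.9  41. ] [ 4.6 -0.6  2.6] [-0.28 -0.79 -0.08] tooly yaw -7.2 [0.02 0.54 1.8  0.   0.8  0.15] F tool [-2.6  4.6  0. ]
```

Travel is about 35 mm and still free. From here I'll use small steps.

Request:
send_rows --pt "0 0.3 -0.7 0" --pt "0 0 -0.7 0" --pt "0 0 -0.7 0" --pt "0 0 -0.7 0"

```text
time: 22.0
tool_pos: [497.9, 90.6, 40.9]
tcp_rot: [-1.098, 1.57, -2.795]
contact_force: [2.4, -2.6, 6.2]
grip_width: 12.1
```

Request:
send_rows --pt "0 0 -0.6 0" --pt "0 0 -0.6 0" --pt "0 0 -0.6 0"

```text
time: 22.38
tool_pos: [498.1, 92.3, 40.9]
tcp_rot: [-1.106, 1.571, -2.803]
contact_force: [1.6, -2.6, 5.0]
grip_width: 11.9
```

Request:
send_rows --pt "0 0 -0.6 0" --pt "0 0 -0.6 0"

```text
time: 22.62
tool_pos: [498.2, 93.5, 41.0]
tcp_rot: [-1.102, 1.571, -2.799]
contact_force: [2.2, -1.8, 4.9]
grip_width: 12.1
```

Request:
send_rows --pt "0 0 -0.6 0" --pt "0 0 -0.6 0"

```text
time: 22.88
tool_pos: [498.4, 94.7, 40.9]
tcp_rot: [-1.172, 1.57, -2.869]
contact_force: [2.3, -2.2, 5.5]
grip_width: 12.2
```

Request:
send_rows --pt "-0.2 0 -0.5 0" --pt "0 0 -0.5 0"

```text
time: 23.12
tool_pos: [498.6, 95.7, 41.0]
tcp_rot: [-1.116, 1.57, -2.813]
contact_force: [2.1, -2.7, 2.7]
grip_width: 11.7
```

Request:
send_rows --pt "-0.2 0 -0.5 0" --pt "0 0 -0.5 0"

```text
time: 23.38
tool_pos: [498.6, 96.6, 41.0]
tcp_rot: [-1.182, 1.57, -2.879]
contact_force: [3.1, -1.7, -0.7]
grip_width: 11.9
```

Request:
send_rows --pt "0 0 -0.5 0" --pt "0 0 -0.5 0"

```text
time: 23.62
tool_pos: [498.7, 97.4, 41.0]
tcp_rot: [-0.597, 1.57, -2.293]
contact_force: [3.1, -6.6, -2.2]
grip_width: 12.0
```

Request:
send_rows --pt "0 0 -0.5 0" --pt "0 0 -0.5 0"

```text
time: 23.88
tool_pos: [498.7, 97.4, 41.0]
tcp_rot: [-0.353, 1.568, -2.049]
contact_force: [3.2, -11.9, -1.6]
grip_width: 11.7
```

Contact with the stop is at about 44.5 mm of travel with 12 N, which matches the image estimate of 44. I'll ease slightly, release and retreat straight up.

Request:
send_rows --pt "0 0 0.3 0" --pt "0 0 0 0" --pt "0 0 0 0"

```text
time: 24.25
tool_pos: [498.7, 97.4, 41.0]
tcp_rot: [-0.442, 1.569, -2.138]
contact_force: [3.3, -8.4, -1.8]
grip_width: 11.9
```

Request:
send_rows --pt "0 0 0 0" --pt "0 0 0 0" --pt "0 0 0 0" --pt "0 0 0 0" --pt "0 0 0 0" --pt "0 0 0 0" --hand 0.45

```text
time: 25.0
tool_pos: [499.0, 98.3, 41.3]
tcp_rot: [-0.578, 1.571, -2.274]
contact_force: [-0.4, 0.2, -0.5]
grip_width: 41.2
```

Request:
send_rows --pt "-8 0 0 0" --pt "-15 0 0 0" --pt "-25 0 0 0" --pt "-30 0 0 0" --pt "-30 0 0 0" --pt "-12 0 0 0" --pt "0 0 0 0" --pt "0 0 0 0"

```text
time: 26.0
tool_pos: [498.3, 98.3, 160.3]
tcp_rot: [-1.356, 1.569, -3.053]
contact_force: [-0.6, 0.2, 0.1]
grip_width: 41.5
```

```bash
python3 st.py
python3 - <<'E'
from h import *
o=get_obs(); c=snap('wrist','w3'); np.save('pics/w3o.npy',o,allow_pickle=True)
s=snap('scene','s3')
A=cv2.resize(s['image'][190:310,170:370],(800,480),interpolation=cv2.INTER_CUBIC)
cv2.imwrite('pics/c3.png',A[:,:,::-1])
E
```

```text
[498.3  98.3 160.3] [-0.6  0.2  0.1] [-0.03 -0.12 -0.05] tooly yaw -7.2 [ 0.04  0.38  1.67 -0.    1.1   0.17] F tool [-0.1 -0.6 -0.1]
```

View pics/w3.png

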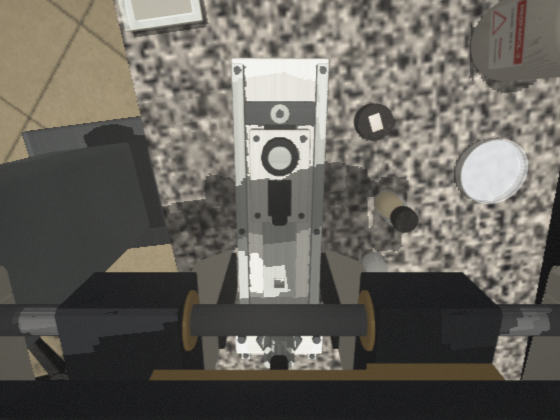

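View pics/c3.png

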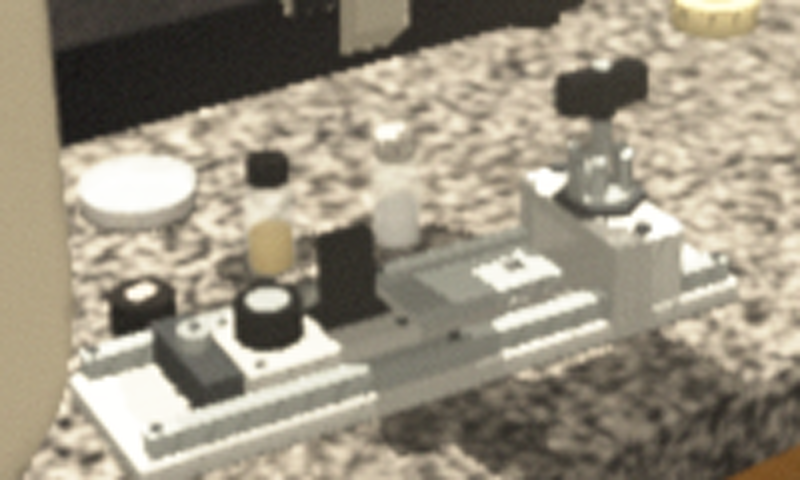

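The wrist view shows the carriage nose against the stop at about (280,126), and the vials and loose puck are standing in place. The scene crop shows the knob up and turned along the rail at (600,85), with its crown pin held in the notch. The gripper is clear, so I'm handing in.

```bash
python3 -c "
from plant import close_job
print(close_job())"
```

```text
the job is handed in; nothing more can be done
None
```

The job is done and handed in at about 26 s on the robot's clock.

- **Plunger:** I lifted the knob about 17 mm to its end stop, where the wrist force peaked at 16 N. I then eased off 1 mm, turned it 90° and lowered it into the rest notch. It seated at about 12 mm of lift, 5 mm below the end stop as expected. The last picture shows it still up and turned along the rail.
- **Carriage:** I slid it by the grip about 44.5 mm until it met the rubber stop. The highest wrist force I read there was 12 N. I eased that to about 8 N, released the grip and lifted clear. The last picture shows the nose against the stop, and the top-view estimate beforehand was 44 mm of travel.
- **Surroundings:** The vials and the loose puck are standing and look undisturbed. The gripper touches nothing, and the final wrist force is about 0.6 N.

The two image measurements of the knob and of the fin differed by 2–4 mm. I corrected the position from the side forces, which stayed under about 6 N. No check failed, but the forces I give are readings at the end of each move, so brief peaks within a move would not show.

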